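# Lock the swivel of a prosthesis assembly jig

### The arm

A 6-joint arm with a two-finger parallel gripper is mounted at the origin on the work surface. World frame = base frame: x ahead of the robot, y to its left, z up, the work surface at z = 0. Lengths are in m, angles in rad, forces in N, time in s.
With the tool pointing down it reaches from about 0.325 to 0.9 m from the base axis. Payload 6.1 kg.
Tool frame: the origin (TCP) lies at the very end of the fingers, on their centre line; the grasp point (between the pads) lies 19 mm behind it (robot.grip_point_offset is the distance from the TCP to the grasp point, in m); z points along the fingers, y is the line along which they close (so a half turn about z gives the same grasp; the last joint's range is limited). The gripper opens to 85 mm and grips with 20 to 120 N. Pads are 22 mm wide; open, the fingers measure 114 mm over their backs; the gripper's body (76 mm by 85 mm) begins 54 mm behind the grasp point. The pads swing forward as they close: fully open they stand 13 mm farther back than shut.
Start: joints at [-1.406, 0.22, 1.526, -0, 1.395, -0.126], TCP at [0.179, -0.599, 0.193] pointing down, gripper open.
Joint ranges: [-2.98, 2.98], [-0.91, 2.08], [0.09, 2.57], [-1.24, 4.39], [0.2, 2.65], [-2.68, 2.68]. Speed limits (rad/s): [2.57, 2.57, 3.01, 3.14, 3.14, 3.14].

### API

Orientations are given as a rotation vector (axis times angle).
In Python, from bench import robot gives the robot as it stands. The module is installed in compiled form; this text tells all that it offers.
- The arm moves only by the tool send_rows, never from a script. Its argument "rows" is a list of rows, each an object with "rotation": the turn, a rotation vector about the world's x, y, z in degrees, a list of three; "translation": the shift along the world's x, y, z in m, a list of three; "hand": the finger opening in m, from 0 to 0.0854. In form: [{"rotation": [wx, wy, wz], "translation": [tx, ty, tz], "hand": hand}, ...]. A call has 1 to 20 rows; each row is the pose to reach, as a shift and turn from the pose commanded when the call began; what a row does not reach only later rows make up. A row lasts 1/10 s, in which the tool goes at most 50 mm and 8.59 degrees, less where a joint would pass 70% of its speed; a pose out of reach is approached as far as the arm can. A call with a gripper value outside its range is refused whole. The fingers move at their own pace and stop on an object; "grip_force" is the grip in N (left out, the last holds). Time passes only in rows, so rows that repeat a pose let the fingers close. It gives the time, the measured TCP pose, the force, the opening and the grip force at its end, in the units of the state.
- robot.read_state(): the state, without advancing time (a new reading comes with each control period).
- robot.snapshot(name): name is "side" or "top"; returns a dict with "frame" (480x640x3 uint8, red, green, blue), "fx", "fy", "cx", "cy" (pixels), "pose" (4x4, takes a point from camera to world coordinates). Camera axes: x right, y up, looking along -z (the intrinsics and any distortion apply to the point x, -y, -z); pixel columns grow to the right and rows downward; lengths in m; the calibration is good to about 2 mm. A picture is of the moment at which its call begins. There is no depth.
- robot.finish_job(): hands the job in; it is judged then, once.
The state is a dict: "time": time; "qpos": joint angles; "joint_velocities": joint speeds; "effort": joint torques, N m; "eef_pos": TCP position; "eef_rot": TCP orientation; "force": force on the tool from outside, world axes, zero at the start; "torque": the same for the moment, N m; "gripper_width": finger opening in m; "grip_force": force on a finger pad.
Only numpy, scipy, OpenCV 4.12 (cv2) and the standard library are available. Lean on these libraries where they do the work, as an engineer would, in place of code of your own. Each camera call takes 0.05 s, during which the arm holds its last target. There are 200 camera calls.

### The job

Lock the swivel disc of the assembly jig: with a fingertip, push its yellow peg round until the slot in the green disc lies in line with the steel bar, then push the bar by its red end plate straight through the slot and into the keeper, fully home, until the plate stops against the two dark guide blocks. Only push, gently: do not grip or lift the peg or the bar, and leave everything else on the bench where it is. Finish with the hand clear of everything.

Things in the scene. Friction and masses are not known exactly. Their poses are not given: they have to be found in the camera images.
- jig: The jig, fixed: plywood board 14 mm thick, x -270 to +170, y +-100 mm. Origin on the bench surface straight under the disc's axis; x = direction in which the bar is pushed, z up. A channel along x (from -260 mm; floor 20 mm high, 15 mm wide inside, walls 28 mm high) carries the bar. A pylon tube 30 mm thick lies along y at x = 125 mm, its top 73 mm high, fixed. Heights here are above the bench.
- guide (a point): Midway between the two dark steel guide blocks, at their rear face and top: x = -60 mm in the jig's frame, 54 mm high. The blocks stand each side of the bar, 7.5 to 22 mm off the centre line, and reach from x = -60 to -45 mm. The plate stops against their rear faces.
- keeper (a point): Centre of the mouth of the keeper, a dark steel tunnel fixed beyond the disc at x = 45 to 75 mm in the jig's frame, 40 mm wide and 43 mm high; its opening is 22 mm wide.
- disc (a joint): Angle (rad) of the green slotted disc about its upright axis, counter-clockwise from above positive, stops at -0.4 and 3.54. The slot crosses the whole disc, is 18 mm wide with bevelled mouths, and lies along the jig's x (in line with the bar) at 0 and equally at 3.14; starts at 0.5 to 2.64. Disc 84 mm across, top 34 mm high. It turns with about 2 N at the peg and stays where left.
- disc_peg (a point): Centre of the top of the yellow peg on the disc: upright, 14 mm thick, 30 mm from the disc's axis, from the disc's top (34 mm high) up to 70 mm. Seen from the axis it stands at the angle (disc joint - 90 degrees) from the jig's x axis, so on the keeper's side of the disc at the start.
- bar_plate (a point): Centre of the red push plate standing on the loose bar: 12 mm thick along the bar, 44 mm wide, from 32 to 68 mm high. x points to the nose. Home, this point is at x = -66 mm in the jig's frame; it starts at -208 to -185. The bar, 12 x 12 mm, about 320 g, lies in the channel, its top 32 mm high, and reaches 50 mm behind the plate, below where a finger pushes.
- bar_nose (a point): The round front tip of the bar, 133 mm ahead of the plate's centre and half-way up the bar (26 mm above the bench). Home, it is at x = +67 mm in the jig's frame, inside the keeper.
- adapter: Bystander: steel pyramid adapter, 36 mm across, 40 mm high, standing on the board; origin at its underside.
- jar: Bystander: amber jar with white cap, 36 mm across, 55 mm high, standing on the board; origin at its underside.
- collar: Bystander: brass collar, 30 mm across, 18 mm high, on the board; origin at its underside.
- screwdriver: Bystander: screwdriver with green handle lying on the bench along its x axis; origin under its middle.
- foot: Bystander: skin-coloured prosthetic foot, 235 mm long, 113 mm high, standing on the bench; origin at its underside.
- socket: Bystander: dark open prosthetic socket, 116 mm across, 130 mm high, standing on the bench; origin at its underside.
There are look-alikes about, which are no part of the job. What is shaped like the part that bears bar_plate but purple is not meant.

How it is judged:
By the outcome, as a careful person would: the job done as asked, in the order asked, and still so for the second after the job is handed in, with the robot touching nothing.
It also fails if it takes over 58 s, if anything falls off the work surface, if the arm or the gripper's body presses on something with over 40 N, if the wrist force passes 120 N, or if a joint passes its speed limit or range.

## Working session

There is one attempt and no reset: what is moved stays moved. The work goes in short steps, Python scripts to look and compute and a tool call to move; the robot and the scene stay as the last step left them, time stands still between calls to the robot, and variables do not carry over. Pictures are saved under pics/ and viewed, at most 10 in all, crops included, and the job is handed in when it is done.

Besides the shell and the picture viewer there is one more tool, called after "Call:" by a JSON object that holds its "api" and its "payload", one argument or row to a line. send_rows: Moves the arm, as the interface text tells. Its arguments: {"type":"object","properties":{"rows":{"type":"array"},"grip_force":{"type":"number"}},"required":["rows"]}

```bash
mkdir -p pics; python3 - <<'E'
from bench import robot
import cv2,pickle
for n in("top","side"):
    s=robot.snapshot(n); cv2.imwrite(f"pics/{n}0.png",s["frame"][:,:,::-1]); pickle.dump(s,open(n+"0.pkl","wb"))
    print(n,s["fx"],s["fy"],s["cx"],s["cy"],s["pose"].round(4).tolist(),[k for k in s])
print(robot.read_state())
E
```

```text
top 502.93690965327977 502.93690965327977 316.93993418775835 244.793903082539 [[0.0217, 0.986, -0.1654, 0.3025], [-0.9996, 0.0245, 0.0149, -0.0571], [0.0188, 0.165, 0.9861, 1.3208], [0.0, 0.0, 0.0, 1.0]] ['frame', 'fx', 'fy', 'cx', 'cy', 'pose']
side 464.4518620026182 464.4518620026182 317.8948010153141 244.24586964799823 [[-0.9989, 0.0047, -0.0474, 0.4532], [-0.0431, -0.5111, 0.8584, 0.97], [-0.0202, 0.8595, 0.5107, 0.6847], [0.0, 0.0, 0.0, 1.0]] ['frame', 'fx', 'fy', 'cx', 'cy', 'pose']
{'time': 0.1, 'qpos': array([-1.40612563e+00,  2.21159706e-01,  1.52747014e+00, -2.76825844e-05,
        1.39469233e+00, -1.26109566e-01]), 'joint_velocities': array([-0.0016688 , -0.00181982, -0.00336606,  0.00107189, -0.00120315,
       -0.00014153]), 'effort': array([ 5.76671446e-04, -4.98244464e+01, -3.90546799e+01, -6.27983400e-05,
        5.83082510e-03,  7.09078535e-06]), 'eef_pos': array([ 0.17906975, -0.59817606,  0.19221504]), 'eef_rot': array([-3.10673560e+00, -4.54906220e-01,  9.51211503e-05]), 'force': array([-0.53932414,  0.10086553,  0.06510165]), 'torque': array([-0.02316761,  0.0254105 , -0.03769421]), 'grip_force': 0.0, 'gripper_width': 0.08522031208097368}
```

View pics/top0.png

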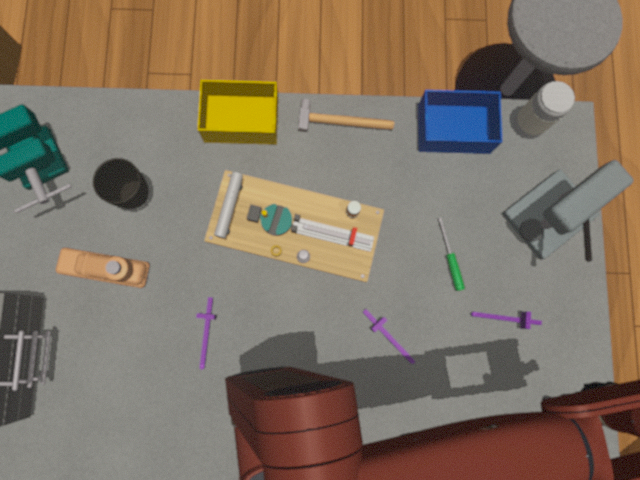

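View pics/side0.png

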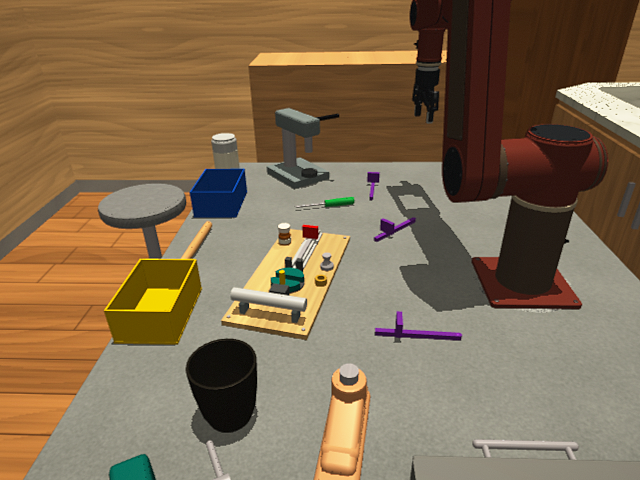

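The top view shows the jig at about (295,225), the disc at (276,220), the yellow peg near (264,212), the red plate at (353,237), and the arm clear of the jig. I'll enlarge that part.

```bash
python3 - <<'E'
import cv2
a=cv2.imread("pics/top0.png")[165:285,200:390]; cv2.imwrite("pics/topc.png",cv2.resize(a,None,fx=4,fy=4,interpolation=cv2.INTER_CUBIC))
a=cv2.imread("pics/side0.png")[210:340,215:360]; cv2.imwrite("pics/sidec.png",cv2.resize(a,None,fx=4,fy=4,interpolation=cv2.INTER_CUBIC))
E
```

```text
(no output)
```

View pics/topc.png

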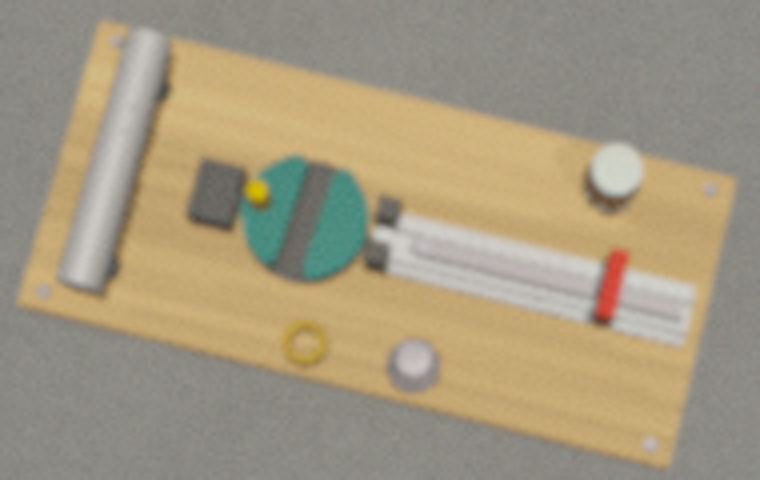

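View pics/sidec.png

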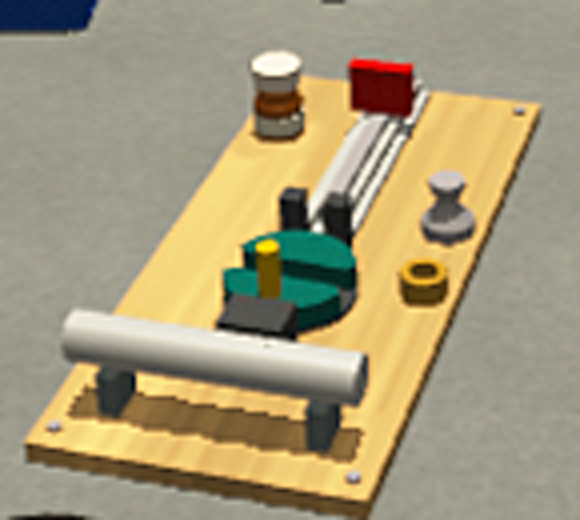

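The enlarged crops show these positions, in top-crop pixels:
- **Board corners:** (100,20), (735,178), (670,466) and (18,303).
- **Disc:** centre (306,217), with the slot running from (320,165) to (290,275).
- **Peg:** top at (257,191), beside the keeper at (217,193).
- **Plate:** top at (612,286).
- **Guide blocks:** (388,210) and (377,255).

```bash
cat > h.py <<'E'
import numpy as np,pickle
def ray(s,u,v,z):
    P=s["pose"];d=P[:3,:3]@np.array([(u-s["cx"])/s["fx"],-(v-s["cy"])/s["fy"],-1]);o=P[:3,3]
    return o+d*(z-o[2])/d[2]
def proj(s,p):
    P=s["pose"];c=P[:3,:3].T@(np.asarray(p)-P[:3,3]);return s["cx"]+s["fx"]*c[0]/-c[2],s["cy"]-s["fy"]*c[1]/-c[2]
E
python3 - <<'E'
from h import *
s=pickle.load(open("top0.pkl","rb"))
f=lambda u,v,z:ray(s,200+u/4-.375,165+v/4-.375,z)[:2]
# board corners: jig coords; x=-270 right, y: +y is left of x
J=np.array([[.17,-.1],[-.27,-.1],[-.27,.1],[.17,.1]])
W=np.array([f(100,20,.014),f(735,178,.014),f(670,466,.014),f(18,303,.014)])
cj,cw=J.mean(0),W.mean(0);H=(J-cj).T@(W-cw);U,S,V=np.linalg.svd(H);R=V.T@U.T
print("det",np.linalg.det(R),"res mm",((W-cw-(J-cj)@R.T)*1e3).round(1).tolist())
t=cw-R@cj;th=np.arctan2(R[1,0],R[0,0]);print("jig",t,np.degrees(th))
np.save("jig.npy",np.r_[t,th])
for n,u,v,z in[("disc",306,217,.034),("peg",257,191,.07),("plate",612,286,.068),("s1",320,165,.034),("s2",290,275,.034),("gl",388,203,.054),("gr",377,250,.054),("keep",217,193,.043),("jar",617,170,.055),("adapter",413,357,.04),("collar",305,343,.018),("pyl",115,160,.073)]:
    w=f(u,v,z);print(n,w.round(4),"jig mm",(R.T@(w-t)*1e3).round(1))
sd=pickle.load(open("side0.pkl","rb"));
E
```

```text
det 1.0000000000000002 res mm [[-0.0, 0.2], [-0.8, 0.9], [0.4, -0.8], [0.4, -0.3]]
jig [0.58570867 0.03220156] 77.23976931226869
disc [0.5844 0.0316] jig mm [-0.9  1.1]
peg [0.5926 0.0608] jig mm [29.4 -0.4]
plate [ 0.5372 -0.1661] jig mm [-204.1    3.5]
s1 [0.6195 0.0236] jig mm [ -0.9 -34.9]
s2 [0.5456 0.0406] jig mm [-0.7 41. ]
gl [ 0.5906 -0.0222] jig mm [-52.  -16.8]
gr [ 0.5595 -0.0161] jig mm [-52.8  14.9]
keep [0.5969 0.0892] jig mm [58.1  1.7]
jar [ 0.6161 -0.1697] jig mm [-190.2  -74.2]
adapter [ 0.4928 -0.0408] jig mm [-91.7  74.5]
collar [0.5036 0.0304] jig mm [-19.9  79.7]
pyl [0.6097 0.1513] jig mm [121.5   2.9]
```

Call:
{"api": "send_rows", "payload": {
  "rows": [
    {"rotation": [0, 0, 2], "translation": [0.01, 0.017, 0], "hand": 0},
    {"rotation": [0, 0, 6], "translation": [0.025, 0.043, 0], "hand": 0},
    {"rotation": [0, 0, 11], "translation": [0.045, 0.078, 0], "hand": 0},
    {"rotation": [0, 0, 16], "translation": [0.065, 0.113, 0], "hand": 0},
    {"rotation": [0, 0, 21], "translation": [0.088, 0.153, 0], "hand": 0},
    {"rotation": [0, 0, 26], "translation": [0.111, 0.193, 0], "hand": 0},
    {"rotation": [0, 0, 31], "translation": [0.134, 0.233, 0], "hand": 0},
    {"rotation": [0, 0, 36], "translation": [0.157, 0.273, 0], "hand": 0},
    {"rotation": [0, 0, 41], "translation": [0.18, 0.313, 0], "hand": 0},
    {"rotation": [0, 0, 46], "translation": [0.203, 0.353, 0], "hand": 0},
    {"rotation": [0, 0, 50], "translation": [0.226, 0.393, 0], "hand": 0},
    {"rotation": [0, 0, 54], "translation": [0.249, 0.433, -0.01], "hand": 0},
    {"rotation": [0, 0, 57], "translation": [0.272, 0.473, -0.02], "hand": 0},
    {"rotation": [0, 0, 60.5], "translation": [0.295, 0.513, -0.03], "hand": 0},
    {"rotation": [0, 0, 60.5], "translation": [0.318, 0.553, -0.04], "hand": 0},
    {"rotation": [0, 0, 60.5], "translation": [0.341, 0.593, -0.05], "hand": 0},
    {"rotation": [0, 0, 60.5], "translation": [0.364, 0.632, -0.06], "hand": 0},
    {"rotation": [0, 0, 60.5], "translation": [0.378, 0.656, -0.065], "hand": 0},
    {"rotation": [0, 0, 60.5], "translation": [0.384, 0.666, -0.072], "hand": 0},
    {"rotation": [0, 0, 60.5], "translation": [0.384, 0.666, -0.072], "hand": 0}
  ]
}}

```text
time: 2.1
eef_pos: [0.5623, 0.0682, 0.1195]
eef_rot: [-2.452, -1.961, 0.004]
force: [-0.3, -0.9, -0.3]
gripper_width: -0.0001
grip_force: 0.0
```

```bash
python3 - <<'E'
from bench import robot
import cv2
from scipy.spatial.transform import Rotation as Ro
from h import *
st=robot.read_state();p=st["eef_pos"];j=np.load("jig.npy");R=Ro.from_euler("z",j[2]).as_matrix()[:2,:2]
M=Ro.from_rotvec(st["eef_rot"]).as_matrix()
print(st["time"],p,"jig",R.T@(p[:2]-j[:2])*1e3,"toolx deg",np.degrees(np.arctan2(M[1,0],M[0,0])),M[:,2],st["gripper_width"],st["force"],st["qpos"])
s=robot.snapshot("side");a=s["frame"][130:340,200:400,::-1];cv2.imwrite("pics/s1.png",cv2.resize(a,None,fx=2.8,fy=2.8,interpolation=cv2.INTER_CUBIC))
print(proj(s,p))
E
```

```text
2.1 [0.56231885 0.06823997 0.11947222] jig [29.98221314 30.77202038] toolx deg 77.28112428831459 [-2.92536315e-03 -2.41509317e-05 -9.99995721e-01] -5.1057268444652144e-05 [-0.25763808 -0.88175598 -0.31330556] [-1.83937656e-02  1.48112509e-01  1.75202931e+00 -8.22979146e-05
  1.24437526e+00  2.03619947e-01]
(np.float64(292.34881795133435), np.float64(254.8607494732362))
```

View pics/s1.png

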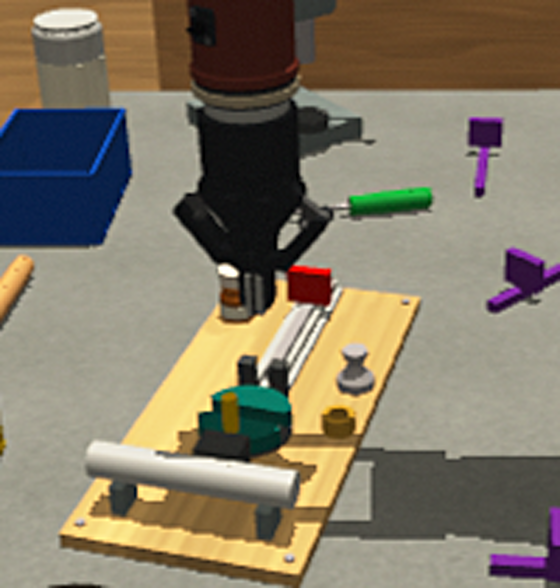

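The gripper is shut near crop (258,310), which is higher in the picture than the projected TCP (258,350). I'll check the side calibration against known jig points.

```bash
python3 - <<'E'
from bench import robot
import cv2
from h import *
s=robot.snapshot("side");j=np.load("jig.npy");c,n=np.cos(j[2]),np.sin(j[2])
for nm,x,y,z in[("peg",30,0,70),("corner+-",170,-100,14),("corner++",170,100,14),("corner-+",-270,100,14),("plate",-204,0,68)]:
    x,y=x/1e3,y/1e3;print(nm,np.round(proj(s,[j[0]+c*x-n*y,j[1]+n*x+c*y,z/1e3]),1))
p=robot.read_state()["eef_pos"]
for dz in(0,.02,.04):print(dz,proj(s,p+[0,0,dz]))
t=robot.snapshot("top");print("top tcp",proj(t,p))
a=s["frame"][190:290,240:350,::-1];b=t["frame"][150:250,220:330,::-1]
cv2.imwrite("pics/s2.png",cv2.resize(np.hstack([a,b]),None,fx=3.6,fy=3.6,interpolation=cv2.INTER_CUBIC))
E
```

```text
peg [281. 271.]
corner+- [219.6 320.1]
corner++ [305.4 334.7]
corner-+ [348.4 235.3]
plate [308.6 225.8]
0 (np.float64(292.34169249494784), np.float64(253.99057359021114))
0.02 (np.float64(291.91800215639637), np.float64(246.54313397844308))
0.04 (np.float64(291.4860563516057), np.float64(238.95058346682728))
top tcp (np.float64(259.2921074215716), np.float64(219.64135591653582))
```

View pics/s2.png

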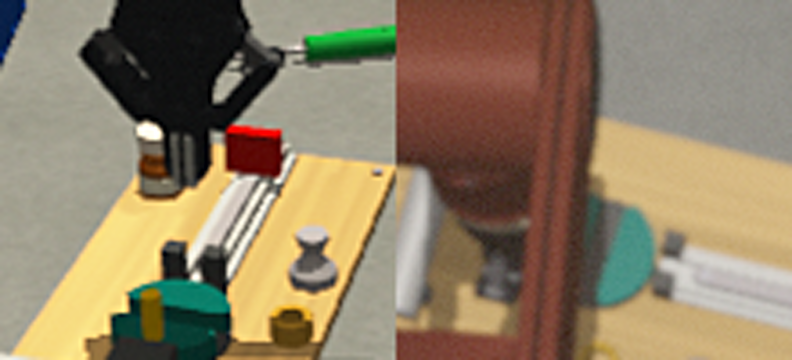

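The side calibration is good: the peg and corners reproject to within 1 px. However, the visible fingertips at about (292,241) sit some 12 px above the projected TCP. I'll go down beside the peg to a height that should be safe either way and check again.

Call:
{"api": "send_rows", "payload": {
  "rows": [
    {"rotation": [0, 0, 0], "translation": [0, 0, -0.01], "hand": 0},
    {"rotation": [0, 0, 0], "translation": [0, 0, -0.025], "hand": 0},
    {"rotation": [0, 0, 0], "translation": [0, 0, -0.04], "hand": 0},
    {"rotation": [0, 0, 0], "translation": [0, 0, -0.055], "hand": 0},
    {"rotation": [0, 0, 0], "translation": [0, 0, -0.065], "hand": 0},
    {"rotation": [0, 0, 0], "translation": [0, 0, -0.07], "hand": 0},
    {"rotation": [0, 0, 0], "translation": [0, 0, -0.07], "hand": 0}
  ]
}}

```text
time: 2.95
eef_pos: [0.5624, 0.0673, 0.05]
eef_rot: [-2.455, -1.958, 0.002]
force: [-0.1, -0.5, 0.2]
gripper_width: 0.0004
grip_force: 0.0
```

```bash
python3 - <<'E'
from bench import robot
import cv2
from h import *
s=robot.snapshot("side");p=robot.read_state()["eef_pos"];print(p,proj(s,p),robot.read_state()["force"])
a=s["frame"][200:310,230:350,::-1]
cv2.imwrite("pics/s3.png",cv2.resize(a,None,fx=5,fy=5,interpolation=cv2.INTER_CUBIC))
E
```

```text
[0.56308199 0.06730022 0.05089731] (np.float64(293.4576992410266), np.float64(279.11202596973374)) [ 1.10192327 -0.53440766 -0.01468091]
```

View pics/s3.png

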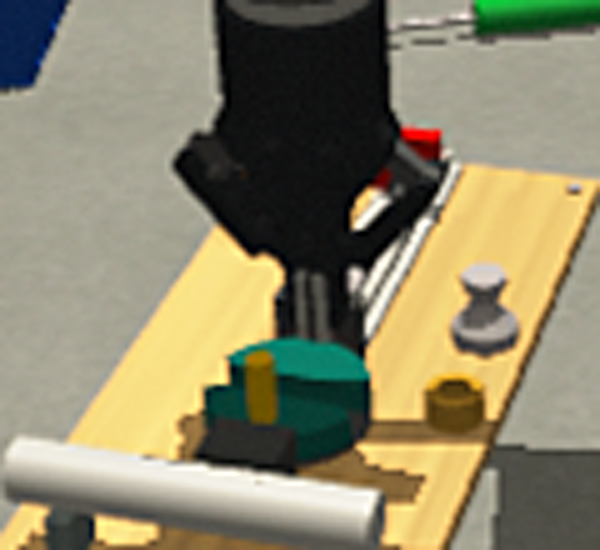

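```bash
python3 - <<'E'
from h import *
s=pickle.load(open("side0.pkl","rb"));t=pickle.load(open("top0.pkl","rb"))
for z in(.1,.14,.18,.22,.26): print(z,ray(s,316.4,206,z)[:2].round(3),ray(t,246.7,226.4,z)[:2].round(3))
print("tip s3",[(z,ray(s,294,269,z)[:2].round(3)) for z in(.05,.07,.085)])
E
```

```text
0.1 [ 0.521 -0.227] [0.549 0.099]
0.14 [ 0.516 -0.145] [0.541 0.094]
0.18 [ 0.512 -0.063] [0.533 0.089]
0.22 [0.507 0.019] [0.525 0.084]
0.26 [0.502 0.101] [0.517 0.078]
tip s3 [(0.05, array([0.566, 0.023])), (0.07, array([0.562, 0.053])), (0.085, array([0.56 , 0.075]))]
```

The knuckle triangulates to x/y that agree with the TCP, but the tip looks about 30 mm higher than stated. I'll test this with a short push toward the peg at this height. If the tip really is high, it passes harmlessly above.

Call:
{"api": "send_rows", "payload": {
  "rows": [
    {"rotation": [0, 0, 0], "translation": [0.004, -0.001, 0], "hand": 0},
    {"rotation": [0, 0, 0], "translation": [0.008, -0.002, 0], "hand": 0},
    {"rotation": [0, 0, 0], "translation": [0.012, -0.003, 0], "hand": 0},
    {"rotation": [0, 0, 0], "translation": [0.016, -0.0035, 0], "hand": 0},
    {"rotation": [0, 0, 0], "translation": [0.0195, -0.0045, 0], "hand": 0},
    {"rotation": [0, 0, 0], "translation": [0.0195, -0.0045, 0], "hand": 0}
  ]
}}

```text
time: 3.6
eef_pos: [0.5833, 0.0626, 0.0513]
eef_rot: [2.456, 1.959, 0.001]
force: [-0.5, 0.1, -0.2]
gripper_width: -0.0001
grip_force: 0.0
```

```bash
cat >> h.py <<'E'
import cv2
def peg(s):  # yellow blob near the jig in the side view: centroid, topmost row
    a=s["frame"][255:300,265:320].astype(int);m=(a[...,0]>110)&(a[...,1]>75)&(a[...,2]<40)&(a[...,0]>a[...,1]*1.2)
    v,u=np.nonzero(m);return (u.mean()+265,v.min()+255,len(u)) if len(u) else None
E
python3 - <<'E'
from bench import robot
from h import *
s=robot.snapshot("side");st=robot.read_state();p=st["eef_pos"];print(p,st["force"],peg(pickle.load(open("side0.pkl","rb"))),peg(s))
s0=pickle.load(open("side0.pkl","rb"));print(s0["frame"][275:282:2,276:290].tolist()[0])
for v in range(255,300,3):print(v,' '.join('%3d'%x for x in s["frame"][v,270:312:2].astype(int).sum(1)//3))
E
```

```text
[0.58290154 0.06265167 0.05117165] [ 0.52967805 -0.19380949 -0.67749275] (np.float64(305.6842105263158), np.int64(271), 19) (np.float64(296.48571428571427), np.int64(271), 35)
[[21, 42, 31], [0, 31, 29], [8, 40, 31], [82, 67, 11], [105, 79, 0], [102, 78, 0], [101, 77, 0], [103, 77, 0], [86, 67, 0], [39, 42, 23], [0, 28, 27], [12, 43, 37], [6, 48, 39], [9, 63, 51]]
255 205 205 205 209  69  62  40  75  38  17  27 195 198 235 214 209 139 223 147 232 156
258 204 204 202 203 114  62  44  69  47  13   0 181 238 204  94 134 162 176 214 169 182
261 204 202 198 207 152  36  52  67  51  17   5 226 207  45  58  64  58 182 219 166 190
264 202 199 204 203 202 195  45  61  61  24  24 178 108  24  28  29  47 248 150 190 186
267 200 203 203 199 205 209 202 160  39  56  50  88 251  75  25  27  48 143 191 186 188
270 205 203 200 175  75  89  83  93  83  81  81  85  81  82  85  62   6 198 186 186 185
273 203 199 212  17  43  69  65  65  85  88  88  86  85  83  84  85  78 192 187 184 191
276 201 201 209  40  28  65  63  55  26  28  29  28  30  35  37  34  29 167 187 189 195
279 154  36  41  42  40  64  62  63  37  31  32  29  27  23  28  26  25 123 192 194 197
282  82  32  41  39  40  59  64  64  39  39  42  40  64  88  93  35  35 124 194 194 186
285  93  37  43  41  43  41  41  38  42  41  40  43  40  27  26  47  43  90 104 100  99
288  57  44  43  42  45  43  44  45  43  28  31  30  28  28  27  23 188 208 204 199 204
291  10  20  28  37  37  41  42  43  29  25  28  28  32  43 164 203 201 200 189 191 188
294 237 240 246 250 213 172 141  99  63  16  84  91  89  92  95 100 103  92 107 194 187
297 226 232 237 239 240 239 239 238 237 236 235 238 242 245 218 178 154 129 199 189 187
```

No contact, so the tip did pass above the peg. I'll back off and lower 20 mm, watching the force.

Call:
{"api": "send_rows", "payload": {
  "rows": [
    {"rotation": [0, 0, 0], "translation": [-0.008, 0.002, 0], "hand": 0},
    {"rotation": [0, 0, 0], "translation": [-0.0195, 0.0045, 0], "hand": 0},
    {"rotation": [0, 0, 0], "translation": [-0.0195, 0.0045, -0.004], "hand": 0},
    {"rotation": [0, 0, 0], "translation": [-0.0195, 0.0045, -0.008], "hand": 0},
    {"rotation": [0, 0, 0], "translation": [-0.0195, 0.0045, -0.012], "hand": 0},
    {"rotation": [0, 0, 0], "translation": [-0.0195, 0.0045, -0.015], "hand": 0},
    {"rotation": [0, 0, 0], "translation": [-0.0195, 0.0045, -0.018], "hand": 0},
    {"rotation": [0, 0, 0], "translation": [-0.0195, 0.0045, -0.018], "hand": 0}
  ]
}}

```text
time: 4.45
eef_pos: [0.5628, 0.0672, 0.0325]
eef_rot: [-2.455, -1.959, 0.001]
force: [0.7, 0.5, 0.4]
gripper_width: -0.0001
grip_force: 0.0
```

```bash
python3 - <<'E'
from bench import robot
from h import *
s=robot.snapshot("side");st=robot.read_state();p=st["eef_pos"];t=robot.snapshot("top");print(p,st["force"],proj(s,p),proj(t,p))
a=cv2.resize(s["frame"][225:305,250:340,::-1],None,fx=4.4,fy=4.4,interpolation=cv2.INTER_CUBIC);b=cv2.resize(t["frame"][170:250,220:310,::-1],None,fx=4.4,fy=4.4,interpolation=cv2.INTER_CUBIC)
cv2.imwrite("pics/s4.png",np.hstack([a,b]))
E
```

```text
[0.56305493 0.06718061 0.03284451] [ 0.08112442 -0.89057112  0.89067951] (np.float64(293.82783252503066), np.float64(285.2686446530764)) (np.float64(262.19548824096984), np.float64(226.62594334288292))
```

View pics/s4.png

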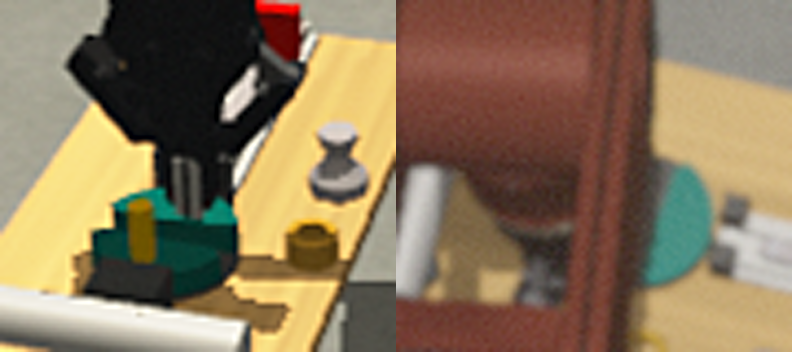

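The fingertips now sit over the disc, with pad ends at side pixel (293,274) against a projected TCP of (294,285). That again puts the tip about 28 mm above the stated TCP. I'll lower a little more with a force check.

Call:
{"api": "send_rows", "payload": {
  "rows": [
    {"rotation": [0, 0, 0], "translation": [0, 0, -0.002], "hand": 0},
    {"rotation": [0, 0, 0], "translation": [0, 0, -0.004], "hand": 0},
    {"rotation": [0, 0, 0], "translation": [0, 0, -0.006], "hand": 0},
    {"rotation": [0, 0, 0], "translation": [0, 0, -0.006], "hand": 0}
  ]
}}

```text
time: 4.95
eef_pos: [0.5629, 0.0672, 0.0268]
eef_rot: [-2.456, -1.959, 0.001]
force: [0.4, -0.4, 0.2]
gripper_width: 0.0004
grip_force: 0.0
```

No force, so the tip is at about 55 mm and the offset is real. I'll start pushing the peg toward jig -y.

Call:
{"api": "send_rows", "payload": {
  "rows": [
    {"rotation": [0, 0, 0], "translation": [0.003, -0.0007, -0.002], "hand": 0},
    {"rotation": [0, 0, 0], "translation": [0.006, -0.0014, -0.002], "hand": 0},
    {"rotation": [0, 0, 0], "translation": [0.009, -0.002, -0.002], "hand": 0},
    {"rotation": [0, 0, 0], "translation": [0.012, -0.0027, -0.002], "hand": 0},
    {"rotation": [0, 0, 0], "translation": [0.015, -0.0034, -0.002], "hand": 0},
    {"rotation": [0, 0, 0], "translation": [0.018, -0.0041, -0.002], "hand": 0},
    {"rotation": [0, 0, 0], "translation": [0.021, -0.0048, -0.002], "hand": 0},
    {"rotation": [0, 0, 0], "translation": [0.024, -0.0054, -0.002], "hand": 0},
    {"rotation": [0, 0, 0], "translation": [0.026, -0.006, -0.002], "hand": 0},
    {"rotation": [0, 0, 0], "translation": [0.028, -0.0064, -0.002], "hand": 0},
    {"rotation": [0, 0, 0], "translation": [0.028, -0.0064, -0.002], "hand": 0}
  ]
}}

```text
time: 6.05
eef_pos: [0.5916, 0.0603, 0.0254]
eef_rot: [2.455, 1.959, -0.0]
force: [-2.4, -1.2, 3.3]
gripper_width: 0.0001
grip_force: 3.5
```

```bash
cat >> h.py <<'E'
def peg(s):  # dark-yellow peg in the side view: centroid u of the top rows, top row
    a=s["frame"][255:300,250:320].astype(int);m=((a[...,0]>70)&(a[...,2]<25)&(a[...,1]>55)&(a[...,0]>a[...,1])).astype(np.uint8)
    n,l,st,c=cv2.connectedComponentsWithStats(m);return [(st[i].tolist(),c[i].round(1).tolist()) for i in range(1,n) if st[i,4]>15]
E
python3 - <<'E'
from bench import robot
from h import *
s=robot.snapshot("side");st=robot.read_state();print(st["eef_pos"],st["force"],peg(pickle.load(open("side0.pkl","rb"))),peg(s))
E
```

```text
[0.59157469 0.06033934 0.02536504] [-1.82638339 -0.83913762  4.08314313] [([29, 15, 6, 14, 70], [31.6, 21.7])] [([25, 15, 6, 13, 53], [27.1, 22.1]), ([65, 21, 5, 10, 35], [67.4, 25.9])]
```

The peg has moved about 10 mm with light force. I'll raise 2 mm and carry on.

Call:
{"api": "send_rows", "payload": {
  "rows": [
    {"rotation": [0, 0, 0], "translation": [0, 0, 0.002], "hand": 0},
    {"rotation": [0, 0, 0], "translation": [0.002, -0.002, 0.002], "hand": 0},
    {"rotation": [0, 0, 0], "translation": [0.004, -0.003, 0.002], "hand": 0},
    {"rotation": [0, 0, 0], "translation": [0.006, -0.004, 0.002], "hand": 0},
    {"rotation": [0, 0, 0], "translation": [0.008, -0.005, 0.002], "hand": 0},
    {"rotation": [0, 0, 0], "translation": [0.01, -0.006, 0.002], "hand": 0},
    {"rotation": [0, 0, 0], "translation": [0.012, -0.007, 0.002], "hand": 0},
    {"rotation": [0, 0, 0], "translation": [0.012, -0.007, 0.002], "hand": 0}
  ]
}}

```text
time: 6.9
eef_pos: [0.601, 0.0528, 0.0262]
eef_rot: [-2.454, -1.957, 0.008]
force: [-8.1, -2.1, 3.5]
gripper_width: -0.0002
grip_force: 3.7
```

```bash
cat >> h.py <<'E'
def jig(p):
    j=np.load("jig.npy");c,n=np.cos(j[2]),np.sin(j[2]);d=np.asarray(p)[:2]-j[:2];return np.round([1e3*(c*d[0]+n*d[1]),1e3*(c*d[1]-n*d[0])],1)
def pegang(s): # fit disc angle to the visible peg: project mid points
    j=np.load("jig.npy")
    o=[]
    for A in range(-150,1,10):
        a=np.radians(A)+j[2];o.append((A,*np.round(proj(s,[j[0]+.03*np.cos(a),j[1]+.03*np.sin(a),.07]),1)))
    return o
E
python3 - <<'E'
from bench import robot
from h import *
s=robot.snapshot("side");st=robot.read_state();print(st["eef_pos"],jig(st["eef_pos"]),st["force"],peg(s));print(pegang(s))
E
```

```text
[0.60098183 0.05285819 0.02621955] [ 23.5 -10.3] [-8.52481978 -2.00504471  3.34351244] [([23, 16, 5, 10, 40], [24.8, 20.9]), ([65, 20, 5, 11, 38], [67.5, 25.3])]
[(-150, np.float64(282.7), np.float64(257.9)), (-140, np.float64(280.7), np.float64(258.3)), (-130, np.float64(278.7), np.float64(258.9)), (-120, np.float64(277.0), np.float64(259.6)), (-110, np.float64(275.5), np.float64(260.5)), (-100, np.float64(274.3), np.float64(261.5)), (-90, np.float64(273.4), np.float64(262.7)), (-80, np.float64(272.8), np.float64(263.8)), (-70, np.float64(272.6), np.float64(265.0)), (-60, np.float64(272.8), np.float64(266.2)), (-50, np.float64(273.4), np.float64(267.3)), (-40, np.float64(274.3), np.float64(268.3)), (-30, np.float64(275.6), np.float64(269.2)), (-20, np.float64(277.2), np.float64(270.0)), (-10, np.float64(279.0), np.float64(270.6)), (0, np.float64(281.0), np.float64(271.0))]
```

The peg is at about -38° and the push is turning radial. I'll step round to its keeper side and push toward -x.

Call:
{"api": "send_rows", "payload": {
  "rows": [
    {"rotation": [0, 0, 0], "translation": [-0.004, 0.001, 0], "hand": 0},
    {"rotation": [0, 0, 0], "translation": [-0.008, 0.0018, 0], "hand": 0},
    {"rotation": [0, 0, 0], "translation": [-0.006, 0.01, 0], "hand": 0},
    {"rotation": [0, 0, 0], "translation": [-0.0045, 0.018, 0], "hand": 0},
    {"rotation": [0, 0, 0], "translation": [-0.0027, 0.0257, 0], "hand": 0},
    {"rotation": [0, 0, 0], "translation": [-0.0027, 0.0257, 0], "hand": 0},
    {"rotation": [0, 0, 0], "translation": [0.006, 0.0237, 0], "hand": 0},
    {"rotation": [0, 0, 0], "translation": [0.014, 0.022, 0], "hand": 0},
    {"rotation": [0, 0, 0], "translation": [0.0227, 0.02, 0], "hand": 0},
    {"rotation": [0, 0, 0], "translation": [0.0227, 0.02, 0], "hand": 0},
    {"rotation": [0, 0, 0], "translation": [0.022, 0.017, 0], "hand": 0},
    {"rotation": [0, 0, 0], "translation": [0.0214, 0.014, 0], "hand": 0},
    {"rotation": [0, 0, 0], "translation": [0.0207, 0.011, 0], "hand": 0},
    {"rotation": [0, 0, 0], "translation": [0.02, 0.008, 0], "hand": 0},
    {"rotation": [0, 0, 0], "translation": [0.0193, 0.005, 0], "hand": 0},
    {"rotation": [0, 0, 0], "translation": [0.0183, 0.0005, 0], "hand": 0},
    {"rotation": [0, 0, 0], "translation": [0.0183, 0.0005, 0], "hand": 0}
  ]
}}

```text
time: 8.65
eef_pos: [0.6228, 0.0547, 0.0278]
eef_rot: [2.455, 1.958, 0.005]
force: [3.8, 3.2, -1.6]
gripper_width: 0.0003
grip_force: 1.9
```

```bash
python3 - <<'E'
from bench import robot
from h import *
s=robot.snapshot("side");st=robot.read_state();print(st["eef_pos"],jig(st["eef_pos"]),st["force"],peg(s))
for v in range(252,290,2):print(v,' '.join('%d,%d'%(x[0],x[2]) for x in s["frame"][v,262:292:2]))
E
```

```text
[0.62263825 0.05475632 0.02773973] [ 30.2 -31. ] [ 3.40849025  4.13757161 -0.35803942] [([22, 10, 6, 15, 54], [24.7, 18.1]), ([65, 21, 5, 10, 34], [67.4, 25.9])]
252 18,21 17,17 22,23 17,17 15,17 16,18 19,22 10,18 10,17 15,17 3,12 130,53 255,142 251,138 246,127
254 16,17 18,19 19,19 16,17 19,20 17,17 19,19 19,20 16,16 6,16 135,54 255,143 252,139 250,135 243,120
256 12,15 16,18 15,13 16,18 20,22 16,18 17,18 16,16 5,14 70,28 255,134 254,138 246,123 245,116 247,116
258 12,13 26,26 23,22 12,14 14,17 17,18 2,12 64,28 83,36 255,136 251,136 254,129 74,82 88,85 60,68
260 118,99 71,64 60,53 84,74 26,24 14,14 0,3 255,149 255,142 250,135 252,137 208,84 16,20 36,35 20,23
262 198,87 41,41 45,40 72,64 50,47 14,16 0,0 255,145 249,133 249,131 253,140 214,91 20,26 32,29 18,18
264 224,96 34,38 55,49 72,63 54,48 12,14 0,7 255,131 249,134 250,139 251,135 226,103 20,28 32,30 23,23
266 243,109 17,27 64,58 66,58 61,55 18,17 1,18 173,22 254,141 251,138 248,129 215,96 16,25 32,29 28,23
268 247,115 17,16 65,60 62,56 61,57 9,14 53,6 83,0 255,147 255,135 249,123 242,111 12,22 32,26 24,70
270 253,137 255,132 56,
[... 273 characters left out ...]
0,90 10,40
276 250,136 250,135 252,138 253,140 205,99 73,17 109,0 112,0 29,46 8,49 0,45 87,82 92,85 97,89 29,41
278 255,127 255,130 255,135 255,127 191,87 73,33 114,0 110,0 7,89 9,119 8,118 81,88 90,81 90,82 25,29
280 151,65 157,65 150,63 151,64 96,50 0,54 0,59 0,56 7,49 10,111 15,114 34,76 42,37 43,40 39,36
282 159,70 156,67 150,64 156,68 111,56 1,46 10,52 7,53 2,52 6,47 8,85 22,86 42,36 42,39 41,33
284 158,68 152,66 151,64 159,69 116,58 21,37 48,40 47,38 50,48 31,48 19,42 19,52 95,87 96,91 105,93
286 154,66 150,64 156,67 158,69 139,63 41,42 45,42 49,47 93,85 95,87 99,90 54,48 52,48 40,35 99,90
288 151,64 152,65 160,68 158,65 72,46 43,40 37,36 99,90 94,86 93,86 93,87 95,86 96,88 22,20 90,80
```

Call:
{"api": "send_rows", "payload": {
  "rows": [
    {"rotation": [0, 0, 0], "translation": [-0.0007, -0.003, 0], "hand": 0},
    {"rotation": [0, 0, 0], "translation": [-0.0013, -0.006, 0], "hand": 0},
    {"rotation": [0, 0, 0], "translation": [-0.002, -0.009, 0], "hand": 0},
    {"rotation": [0, 0, 0], "translation": [-0.0027, -0.0117, 0], "hand": 0},
    {"rotation": [0, 0, 0], "translation": [-0.0027, -0.0117, 0], "hand": 0}
  ]
}}

```text
time: 9.2
eef_pos: [0.6188, 0.0423, 0.0273]
eef_rot: [2.456, 1.959, -0.0]
force: [1.3, 1.2, 0.5]
gripper_width: 0.0003
grip_force: 1.0
```

```bash
cat >> h.py <<'E'
def base(s,z=.034):
    j=np.load("jig.npy")
    return [(A,*np.round(proj(s,[j[0]+.03*np.cos(np.radians(A)+j[2]),j[1]+.03*np.sin(np.radians(A)+j[2]),z]),1).tolist()) for A in range(-110,1,10)]
E
python3 - <<'E'
from bench import robot
from h import *
s=robot.snapshot("side");st=robot.read_state();print(st["eef_pos"],jig(st["eef_pos"]),st["force"],peg(s));print(base(s))
s0=pickle.load(open("side0.pkl","rb"));print(peg(s0))
E
```

```text
[0.61869546 0.04233007 0.02732588] [ 17.2 -29.9] [ 1.37269529  1.36930703 -0.52837356] [([23, 10, 5, 11, 37], [25.5, 16.2]), ([65, 20, 5, 11, 41], [67.4, 25.3])]
[(-110, 276.5, 272.7), (-100, 275.3, 273.7), (-90, 274.4, 274.8), (-80, 273.9, 276.0), (-70, 273.7, 277.2), (-60, 273.9, 278.4), (-50, 274.4, 279.6), (-40, 275.3, 280.7), (-30, 276.6, 281.6), (-20, 278.1, 282.4), (-10, 279.9, 283.0), (0, 281.9, 283.4)]
[([29, 15, 6, 14, 70], [31.6, 21.7])]
```

The peg reads about -85°. I'll give it 2 mm more, retract, lift, and go over behind the plate.

Call:
{"api": "send_rows", "payload": {
  "rows": [
    {"rotation": [0, 0, 0], "translation": [-0.0002, -0.001, 0], "hand": 0},
    {"rotation": [0, 0, 0], "translation": [-0.0004, -0.002, 0], "hand": 0},
    {"rotation": [0, 0, 0], "translation": [-0.0004, -0.002, 0], "hand": 0},
    {"rotation": [0, 0, 0], "translation": [0.001, 0.005, 0], "hand": 0},
    {"rotation": [0, 0, 0], "translation": [0.0024, 0.0107, 0], "hand": 0},
    {"rotation": [0, 0, 0], "translation": [0.0024, 0.0107, 0.01], "hand": 0},
    {"rotation": [0, 0, 0], "translation": [0.0024, 0.0107, 0.03], "hand": 0},
    {"rotation": [0, 0, 0], "translation": [0.0024, 0.0107, 0.055], "hand": 0},
    {"rotation": [0, 0, 0], "translation": [0.0024, 0.0107, 0.08], "hand": 0},
    {"rotation": [0, 0, 0], "translation": [-0.005, -0.01, 0.09], "hand": 0},
    {"rotation": [0, 0, 0], "translation": [-0.018, -0.05, 0.09], "hand": 0},
    {"rotation": [0, 0, 0], "translation": [-0.034, -0.095, 0.09], "hand": 0},
    {"rotation": [0, 0, 0], "translation": [-0.05, -0.14, 0.09], "hand": 0},
    {"rotation": [0, 0, 0], "translation": [-0.066, -0.185, 0.09], "hand": 0},
    {"rotation": [0, 0, 0], "translation": [-0.08, -0.223, 0.09], "hand": 0},
    {"rotation": [0, 0, 0], "translation": [-0.0866, -0.2419, 0.09], "hand": 0},
    {"rotation": [0, 0, 0], "translation": [-0.0866, -0.2419, 0.09], "hand": 0}
  ]
}}

```text
time: 10.95
eef_pos: [0.5312, -0.202, 0.118]
eef_rot: [2.459, 1.954, -0.001]
force: [0.3, -0.2, 0.2]
gripper_width: -0.0
grip_force: 0.0
```

```bash
python3 - <<'E'
from bench import robot
from h import *
s=robot.snapshot("side");t=robot.snapshot("top");st=robot.read_state();print(st["eef_pos"],jig(st["eef_pos"]),st["force"],peg(s))
pickle.dump(t,open("t1.pkl","wb"))
a=cv2.resize(s["frame"][225:305,250:340,::-1],None,fx=4.4,fy=4.4,interpolation=cv2.INTER_CUBIC);b=cv2.resize(t["frame"][180:260,240:330,::-1],None,fx=4.4,fy=4.4,interpolation=cv2.INTER_CUBIC)
cv2.imwrite("pics/s5.png",np.hstack([a,b]))
E
```

```text
[ 0.53214477 -0.19933569  0.11765725] [-237.6    1.1] [-0.39409992  0.35403155 -0.36974354] [([23, 7, 6, 14, 60], [25.2, 13.2])]
```

View pics/s5.png

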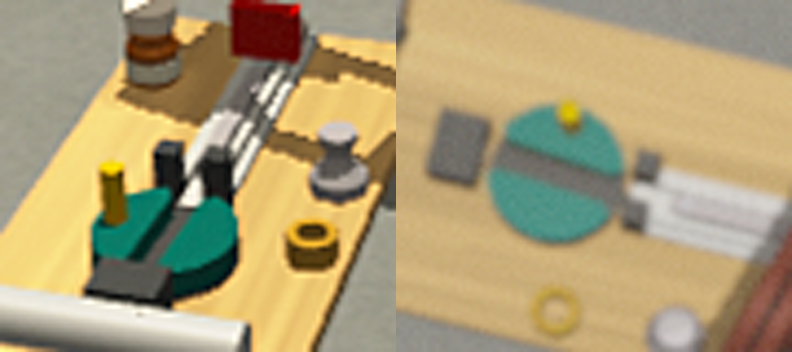

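The disc is fully visible. In the right-hand crop the slot runs from (500,157) to (622,202) and the peg top is at (570,115).

```bash
python3 - <<'E'
from h import *
t=pickle.load(open("t1.pkl","rb"))
a=t["frame"].astype(int);m=(a[...,0]>150)&(a[...,1]>120)&(a[...,2]<90);v,u=np.nonzero(m[190:215,260:290]);print("yellow",u.mean()+260,v.mean()+190,len(u))
f=lambda u,v,z:jig(ray(t,240+(u-396)/4.4-.4,180+v/4.4-.4,z))
p=f(570,115,.07);print("peg",p,np.degrees(np.arctan2(p[1],p[0])))
A,B=f(500,157,.034),f(622,202,.034);d=B-A;print(A,B,np.degrees(np.arctan2(-d[1],-d[0])))
# green-pixel PCA-free slot fit: dark, non-green pixels inside the disc
pts=[]
for V in range(200,240):
  for U in range(255,300):
    q=jig(ray(t,U,V,.034))
    if np.hypot(*q)<33 and abs(q[1])<16 and a[V,U,1]-a[V,U,0]<20: pts.append(q)
pts=np.array(pts);k=np.polyfit(pts[:,0],pts[:,1],1);print(len(pts),np.degrees(np.arctan(k[0])),k[1])
s=pickle.load(open("side0.pkl","rb"))
E
```

```text
yellow 278.8095238095238 205.14285714285714 21
peg [ -3.8 -26.8] -98.07023217791809
[34.2  0.1] [-42.9   8.7] -6.364659692969028
136 -3.8364258427723295 0.6081998161315387
```

The disc is about 5° past alignment, which the slot's clearance and bevels can absorb, and the bar will centre it. I'll lower behind the plate and start the push.

Call:
{"api": "send_rows", "payload": {
  "rows": [
    {"rotation": [0, 0, 0], "translation": [0, 0, -0.02], "hand": 0},
    {"rotation": [0, 0, 0], "translation": [0, 0, -0.045], "hand": 0},
    {"rotation": [0, 0, 0], "translation": [0, 0, -0.07], "hand": 0},
    {"rotation": [0, 0, 0], "translation": [0, 0, -0.09], "hand": 0},
    {"rotation": [0, 0, 0], "translation": [0, 0, -0.098], "hand": 0},
    {"rotation": [0, 0, 0], "translation": [0, 0, -0.098], "hand": 0},
    {"rotation": [0, 0, 0], "translation": [0.0009, 0.004, -0.098], "hand": 0},
    {"rotation": [0, 0, 0], "translation": [0.0018, 0.0078, -0.098], "hand": 0},
    {"rotation": [0, 0, 0], "translation": [0.0026, 0.0117, -0.098], "hand": 0},
    {"rotation": [0, 0, 0], "translation": [0.0035, 0.0156, -0.098], "hand": 0},
    {"rotation": [0, 0, 0], "translation": [0.0044, 0.0195, -0.098], "hand": 0},
    {"rotation": [0, 0, 0], "translation": [0.0053, 0.0234, -0.098], "hand": 0},
    {"rotation": [0, 0, 0], "translation": [0.0062, 0.0273, -0.098], "hand": 0},
    {"rotation": [0, 0, 0], "translation": [0.0071, 0.0312, -0.098], "hand": 0},
    {"rotation": [0, 0, 0], "translation": [0.008, 0.0351, -0.098], "hand": 0},
    {"rotation": [0, 0, 0], "translation": [0.0088, 0.039, -0.098], "hand": 0},
    {"rotation": [0, 0, 0], "translation": [0.0088, 0.039, -0.098], "hand": 0}
  ]
}}

```text
time: 12.75
eef_pos: [0.5409, -0.1593, 0.019]
eef_rot: [-2.455, -1.959, -0.0]
force: [0.5, -0.0, -0.3]
gripper_width: -0.0003
grip_force: 0.0
```

```bash
cat >> h.py <<'E'
def red(s,name):
    a=s["frame"].astype(int);m=((a[...,0]>130)&(a[...,1]<70)&(a[...,2]<70)).astype(np.uint8);m[:, :230]=0;m[:,400:]=0;m[:150]=0;m[320:]=0
    n,l,st,c=cv2.connectedComponentsWithStats(m);return [(st[i].tolist(),c[i].round(1).tolist()) for i in range(1,n) if st[i,4]>12]
E
python3 - <<'E'
from bench import robot
from h import *
s=robot.snapshot("side");t=robot.snapshot("top");st=robot.read_state();print(st["eef_pos"],jig(st["eef_pos"]),st["force"],peg(s))
print(red(pickle.load(open("side0.pkl","rb")),0),red(s,0))
j=np.load("jig.npy");c,n=np.cos(j[2]),np.sin(j[2])
for x in(-204,-190,-180,-66):print(x,[np.round(proj(s,[j[0]+c*x/1e3-n*y/1e3,j[1]+n*x/1e3+c*y/1e3,z/1e3]),1).tolist() for y,z in((-22,68),(22,68),(0,50))])
E
```

```text
[ 0.54062772 -0.15949623  0.01872862] [-196.9    1.6] [-0.47882855  0.70326086  0.52567479] [([23, 7, 6, 14, 60], [25.3, 13.2])]
[([302, 225, 16, 4, 34], [309.9, 226.1])] []
-204 [[301.1, 225.0], [316.2, 226.7], [308.8, 231.5]]
-190 [[299.6, 227.3], [314.8, 229.1], [307.4, 233.9]]
-180 [[298.5, 229.0], [313.9, 230.8], [306.4, 235.6]]
-66 [[285.2, 250.0], [301.7, 252.1], [293.8, 257.0]]
```

```bash
sed -i 's/a\[...,0\]>130)&(a\[...,1\]<70)&(a\[...,2\]<70)/a[...,0]>60)\&(a[...,1]<25)\&(a[...,2]<25)/' h.py; python3 - <<'E'
from bench import robot
from h import *
s=robot.snapshot("side");print(red(pickle.load(open("side0.pkl","rb")),0),red(s,0))
cv2.imwrite("pics/x.png",s["frame"][190:290,250:360,::-1])
E
```

```text
[([303, 225, 16, 14, 181], [310.1, 231.4])] [([300, 229, 16, 14, 191], [307.7, 235.6])]
```

The plate is now at -180 mm, so the finger-to-plate offset is 17 mm and the finger's home position is about -83. I'll enter the slot with a short call.

Call:
{"api": "send_rows", "payload": {
  "rows": [
    {"rotation": [0, 0, 0], "translation": [0.0007, 0.003, 0], "hand": 0},
    {"rotation": [0, 0, 0], "translation": [0.0014, 0.006, 0], "hand": 0},
    {"rotation": [0, 0, 0], "translation": [0.002, 0.009, 0], "hand": 0},
    {"rotation": [0, 0, 0], "translation": [0.0027, 0.012, 0], "hand": 0},
    {"rotation": [0, 0, 0], "translation": [0.0034, 0.015, 0], "hand": 0}
  ]
}}

```text
time: 13.4
eef_pos: [0.5444, -0.145, 0.0192]
eef_rot: [-2.456, -1.959, 0.0]
force: [0.3, -1.2, -1.3]
gripper_width: 0.0
grip_force: 0.5
```

Call:
{"api": "send_rows", "payload": {
  "rows": [
    {"rotation": [0, 0, 0], "translation": [0.0007, 0.003, 0], "hand": 0},
    {"rotation": [0, 0, 0], "translation": [0.0014, 0.006, 0], "hand": 0},
    {"rotation": [0, 0, 0], "translation": [0.002, 0.009, 0], "hand": 0},
    {"rotation": [0, 0, 0], "translation": [0.0027, 0.012, 0], "hand": 0},
    {"rotation": [0, 0, 0], "translation": [0.0034, 0.015, 0], "hand": 0},
    {"rotation": [0, 0, 0], "translation": [0.0041, 0.018, 0], "hand": 0},
    {"rotation": [0, 0, 0], "translation": [0.0048, 0.021, 0], "hand": 0}
  ]
}}

```text
time: 14.1
eef_pos: [0.5493, -0.124, 0.0192]
eef_rot: [2.456, 1.959, -0.0]
force: [-0.1, -1.3, -0.5]
gripper_width: 0.0004
grip_force: 0.6
```

```bash
python3 - <<'E'
from bench import robot
from h import *
s=robot.snapshot("side");st=robot.read_state();print(st["time"],st["eef_pos"],jig(st["eef_pos"]),st["force"],peg(s),red(s,0))
E
```

```text
14.15 [ 0.5493613  -0.12357137  0.01923622] [-160.    1.] [-0.18242974  1.17545214  0.46717439] [([23, 7, 6, 14, 61], [25.3, 13.1])] [([296, 236, 16, 14, 196], [303.8, 242.0])]
```

The nose is in the slot and the force is low. I'll continue.

Call:
{"api": "send_rows", "payload": {
  "rows": [
    {"rotation": [0, 0, 0], "translation": [0.0009, 0.0039, 0], "hand": 0},
    {"rotation": [0, 0, 0], "translation": [0.0018, 0.0078, 0], "hand": 0},
    {"rotation": [0, 0, 0], "translation": [0.0026, 0.0117, 0], "hand": 0},
    {"rotation": [0, 0, 0], "translation": [0.0035, 0.0156, 0], "hand": 0},
    {"rotation": [0, 0, 0], "translation": [0.0044, 0.0195, 0], "hand": 0},
    {"rotation": [0, 0, 0], "translation": [0.0053, 0.0234, 0], "hand": 0},
    {"rotation": [0, 0, 0], "translation": [0.0062, 0.0273, 0], "hand": 0},
    {"rotation": [0, 0, 0], "translation": [0.0071, 0.0312, 0], "hand": 0},
    {"rotation": [0, 0, 0], "translation": [0.0078, 0.0345, 0], "hand": 0}
  ]
}}

```text
time: 15.05
eef_pos: [0.5571, -0.0894, 0.0192]
eef_rot: [2.456, 1.959, -0.0]
force: [0.1, -1.8, -0.1]
gripper_width: 0.0003
grip_force: 0.8
```

Call:
{"api": "send_rows", "payload": {
  "rows": [
    {"rotation": [0, 0, 0], "translation": [0.0007, 0.003, 0], "hand": 0},
    {"rotation": [0, 0, 0], "translation": [0.0014, 0.006, 0], "hand": 0},
    {"rotation": [0, 0, 0], "translation": [0.002, 0.009, 0], "hand": 0},
    {"rotation": [0, 0, 0], "translation": [0.0027, 0.012, 0], "hand": 0},
    {"rotation": [0, 0, 0], "translation": [0.0034, 0.015, 0], "hand": 0},
    {"rotation": [0, 0, 0], "translation": [0.0041, 0.018, 0], "hand": 0},
    {"rotation": [0, 0, 0], "translation": [0.0048, 0.021, 0], "hand": 0},
    {"rotation": [0, 0, 0], "translation": [0.0055, 0.024, 0], "hand": 0}
  ]
}}

```text
time: 15.85
eef_pos: [0.5627, -0.0657, 0.0194]
eef_rot: [2.456, 1.959, 0.0]
force: [-1.0, -3.5, 1.6]
gripper_width: -0.0
grip_force: 1.4
```

```bash
python3 - <<'E'
from bench import robot
from h import *
s=robot.snapshot("side");st=robot.read_state();print(st["time"],st["eef_pos"],jig(st["eef_pos"]),st["force"],peg(s),red(s,0))
E
```

```text
15.9 [ 0.56282733 -0.0652053   0.01940896] [-100.1    0.8] [ 0.07880518 -1.95925313  1.16544273] [([23, 7, 6, 14, 68], [25.2, 13.2]), ([65, 20, 5, 11, 33], [67.3, 25.5])] [([289, 246, 17, 16, 193], [297.1, 252.7])]
```

Smooth so far, with 17 mm to go. I'll push at 2 mm per row to just past the expected stop.

Call:
{"api": "send_rows", "payload": {
  "rows": [
    {"rotation": [0, 0, 0], "translation": [0.0004, 0.002, 0], "hand": 0},
    {"rotation": [0, 0, 0], "translation": [0.0009, 0.004, 0], "hand": 0},
    {"rotation": [0, 0, 0], "translation": [0.0014, 0.006, 0], "hand": 0},
    {"rotation": [0, 0, 0], "translation": [0.0018, 0.008, 0], "hand": 0},
    {"rotation": [0, 0, 0], "translation": [0.0023, 0.01, 0], "hand": 0},
    {"rotation": [0, 0, 0], "translation": [0.0027, 0.012, 0], "hand": 0},
    {"rotation": [0, 0, 0], "translation": [0.0032, 0.014, 0], "hand": 0},
    {"rotation": [0, 0, 0], "translation": [0.0035, 0.0155, 0], "hand": 0}
  ]
}}

```text
time: 16.7
eef_pos: [0.5659, -0.05, 0.0191]
eef_rot: [-2.456, -1.959, 0.0]
force: [-0.5, -2.0, 1.2]
gripper_width: 0.0001
grip_force: 1.1
```

Call:
{"api": "send_rows", "payload": {
  "rows": [
    {"rotation": [0, 0, 0], "translation": [0.0002, 0.001, 0], "hand": 0},
    {"rotation": [0, 0, 0], "translation": [0.0004, 0.002, 0], "hand": 0}
  ]
}}

```text
time: 16.9
eef_pos: [0.5663, -0.0483, 0.0191]
eef_rot: [2.456, 1.959, -0.001]
force: [-1.6, -6.2, 1.2]
gripper_width: -0.0001
grip_force: 3.1
```

Call:
{"api": "send_rows", "payload": {
  "rows": [
    {"rotation": [0, 0, 0], "translation": [0.0002, 0.001, 0], "hand": 0},
    {"rotation": [0, 0, 0], "translation": [0.0002, 0.001, 0], "hand": 0}
  ]
}}

```text
time: 17.1
eef_pos: [0.5663, -0.0484, 0.0191]
eef_rot: [2.455, 1.959, -0.003]
force: [-2.0, -6.2, 1.7]
gripper_width: 0.0003
grip_force: 3.3
```

```bash
python3 - <<'E'
from bench import robot
from h import *
s=robot.snapshot("side");st=robot.read_state();print(st["time"],st["eef_pos"],jig(st["eef_pos"]),st["force"],peg(s),red(s,0))
E
```

```text
17.15 [ 0.56629675 -0.04834996  0.01914709] [-82.8   1.1] [-0.70339668 -5.12795015  1.1079713 ] [([23, 7, 6, 14, 71], [25.3, 13.6]), ([66, 21, 4, 10, 28], [67.8, 25.9])] [([287, 250, 17, 14, 150], [295.1, 255.0])]
```

It stopped at -82.8, as predicted. I'll give it 2 mm more command to confirm the stop, then back off and lift clear.

Call:
{"api": "send_rows", "payload": {
  "rows": [
    {"rotation": [0, 0, 0], "translation": [0.0004, 0.002, 0], "hand": 0},
    {"rotation": [0, 0, 0], "translation": [0.0004, 0.002, 0], "hand": 0}
  ]
}}

```text
time: 17.35
eef_pos: [0.5663, -0.0484, 0.0192]
eef_rot: [2.453, 1.958, -0.007]
force: [-4.5, -12.8, 1.8]
gripper_width: 0.0003
grip_force: 7.0
```

Call:
{"api": "send_rows", "payload": {
  "rows": [
    {"rotation": [0, 0, 0], "translation": [-0.0013, -0.006, 0], "hand": 0},
    {"rotation": [0, 0, 0], "translation": [-0.0035, -0.0155, 0], "hand": 0},
    {"rotation": [0, 0, 0], "translation": [-0.0055, -0.0245, 0], "hand": 0},
    {"rotation": [0, 0, 0], "translation": [-0.0055, -0.0245, 0.015], "hand": 0},
    {"rotation": [0, 0, 0], "translation": [-0.0055, -0.0245, 0.045], "hand": 0},
    {"rotation": [0, 0, 0], "translation": [-0.0055, -0.0245, 0.085], "hand": 0},
    {"rotation": [0, 0, 0], "translation": [-0.0055, -0.0245, 0.125], "hand": 0},
    {"rotation": [0, 0, 0], "translation": [-0.015, -0.065, 0.14], "hand": 0},
    {"rotation": [0, 0, 0], "translation": [-0.03, -0.11, 0.14], "hand": 0},
    {"rotation": [0, 0, 0], "translation": [-0.045, -0.155, 0.14], "hand": 0},
    {"rotation": [0, 0, 0], "translation": [-0.06, -0.2, 0.14], "hand": 0},
    {"rotation": [0, 0, 0], "translation": [-0.075, -0.23, 0.14], "hand": 0},
    {"rotation": [0, 0, 0], "translation": [-0.08, -0.24, 0.14], "hand": 0},
    {"rotation": [0, 0, 0], "translation": [-0.08, -0.24, 0.14], "hand": 0}
  ]
}}

```text
time: 18.75
eef_pos: [0.4866, -0.2863, 0.1601]
eef_rot: [2.458, 1.955, 0.001]
force: [0.1, 1.4, -0.2]
gripper_width: 0.0003
grip_force: 0.0
```

```bash
python3 - <<'E'
from bench import robot
from h import *
s=robot.snapshot("side");t=robot.snapshot("top");st=robot.read_state();print(st["time"],st["eef_pos"],st["force"],peg(s),red(s,0))
a=cv2.resize(s["frame"][225:305,250:340,::-1],None,fx=4.4,fy=4.4,interpolation=cv2.INTER_CUBIC);b=cv2.resize(t["frame"][180:260,240:330,::-1],None,fx=4.4,fy=4.4,interpolation=cv2.INTER_CUBIC)
cv2.imwrite("pics/s6.png",np.hstack([a,b]))
E
```

```text
18.85 [ 0.48752424 -0.28430724  0.15968459] [-1.13263088  0.0027802  -0.11406731] [([23, 7, 6, 14, 60], [25.2, 13.2])] [([287, 250, 17, 14, 140], [295.1, 255.1])]
```

View pics/s6.png

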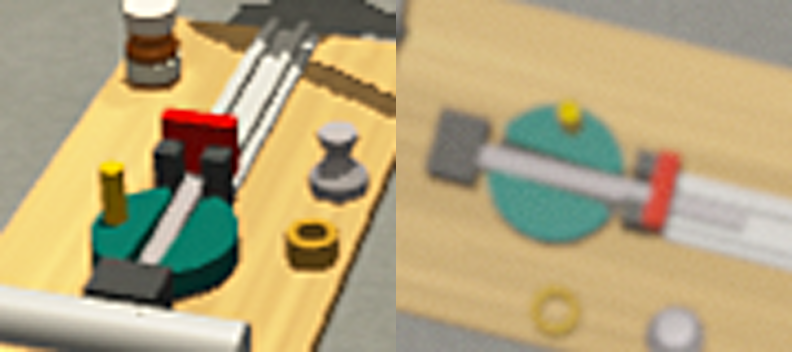

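The bar lies through the slot and into the keeper at crop (460,150). The red plate is against the guide blocks at (655,190), the hand is clear, and the bystanders in view are unmoved. I'm handing in.

```bash
python3 -c "
from bench import robot
print(robot.finish_job())"
```

```text
the job is handed in; nothing more can be done
None
```

The disc is locked: its slot is in line, the bar runs through it into the keeper with the red plate stopped against both guide blocks, the hand is clear, and the job was handed in at about 19 s.

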